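# Measure a limb bone on the bone-measuring board

### The job

Take the long limb bone out of the dissecting pan and lay it lengthwise on the bone-measuring board, between the end plate and the sliding block. Then slide the block up gently until you feel the bone come to a firm stop, held with no play between block and end plate, and leave it like that so that its length can be read off the rule. Leave the small toe bone and the forceps in the pan as they lie.

Things in the scene. Friction and masses are not known exactly. Their poses are not given: they have to be found in the camera images.
- board: Wooden bone-measuring board, fixed to the bench: base 360 x 140 mm, its top surface 20 mm above the bench. Origin on the bench under the middle of the base; its x axis runs along the board towards the end plate, z up. The end plate is an upright 20 mm thick, 116 mm wide, 60 mm high above the top surface; its inner, measuring face is at x = +150 mm. Along the y = -61 mm edge runs the flush white rule.
- block (a joint): Sliding block on the board, in m: 0 when its measuring face is 260 mm from the end plate's face, growing as it slides towards the end plate (the gap is 260 mm minus this value). It drags with about 2.5 N and stays where it is left. It is guided and cannot lift or turn.
- block_top (a point): Middle of the top edge of the sliding block's upright plate, 81 mm above the bench; axes as the board's. The plate is 14 mm thick (measuring face 7 mm towards the end plate from this point), 112 mm wide and 60 mm high. Behind it (away from the end plate) are a foot 10 mm high reaching 74 mm back and two slanting braces at the sides, 46 mm off the middle; between the braces the plate's back is free from 12 mm above the board's top up to the top edge.
- tray: Aluminium dissecting pan, fixed, 330 x 250 mm, rim 48 mm above the bench, with a dark pad whose surface is 10 mm above the bench. Origin on the bench under its middle, x along its length, z up.
- bone_mid (a point): Centre of the long limb bone (cream, two rounded knuckles at one end, a squared head at the other) which lies in the middle of the pan. Some 120 to 140 mm long (the exact length is what is to be measured) along its x axis; 24 mm high as it lies, this point 12 mm above what it lies on; ends 30 mm wide, shaft round, 16 to 20 mm thick near the middle. 60 to 150 g. Either way round on the board will do.
- toe_bone_mid (a point): Centre of a small toe bone of like shape, 60 mm long, 18 mm high, lying in one end of the pan. Not to be disturbed.
- forceps_mid (a point): Middle of steel forceps, 135 mm long, 9 mm high, lying across the other end of the pan. Not to be disturbed.
Things that resemble listed ones, but are neither listed nor needed, are in the scene too. Leave any green or purple look-alike of the part that bears bone_mid alone.

How it is judged:
By the outcome, as a careful person would: the job done as asked, in the order asked, and still so for the second after the job is handed in, with the robot touching nothing.
It also fails if it takes over 61 s, if anything falls off the work surface, if the arm or the gripper's body presses on something with over 40 N, if the wrist force passes 120 N, or if a joint passes its speed limit or range.

### The arm

A 6-joint arm with a two-finger parallel gripper is mounted at the origin on the work surface. World frame = base frame: x ahead of the robot, y to its left, z up, the work surface at z = 0. Lengths are in m, angles in rad, forces in N, time in s.
With the tool pointing down it reaches from about 0.35 to 0.875 m from the base axis. Payload 4.2 kg.
Tool frame: the origin (TCP) lies midway between the tips of the shut fingers; the grasp point (between the pads) lies manip.grip_depth behind it (manip.grip_depth is the distance from the TCP to the grasp point, in m); x points along the fingers, y is the direction in which the jaws open and shut, and the axes are right-handed (so a half turn about x gives the same grasp; the last joint's range is limited). The gripper opens to 85 mm and grips with 20 to 120 N. Pads are 22 mm wide; open, the fingers measure 114 mm over their backs; the gripper's body (76 mm by 85 mm) begins 54 mm behind the grasp point. The pads swing forward as they close: fully open they stand 13 mm farther back than shut.
Start: joints at [-1.025, 0.385, 0.008, 0, -1.194, -0.259], TCP at [0.177, -0.599, 0.231] pointing down, gripper open.
Joint ranges: [-3.14, 3.14], [-1.21, 2.06], [-1.07, 1.41], [-3.16, 2.05], [-2.99, -0.16], [-3.1, 3.1]. Speed limits (rad/s): [2.79, 2.79, 3.14, 3.14, 3.14, 3.14].

### API

Orientations are given as [roll, pitch, yaw] about the fixed x, y, z axes, in that order (R = Rz(yaw) Ry(pitch) Rx(roll)).
In Python, from workcell import manip gives the robot as it stands.
- The arm moves only by the shell command python3 -m handwheel 'ROWS' [FORCE]. ROWS is JSON, a list of rows, each a list of 7 numbers: the shift along the world's x, y, z in cm, then the turn, a rotation vector about the world's x, y, z in rad, then the closure in counts, from 0 (fully open) to 255 (shut). A call has 1 to 12 rows; each row shifts and turns the commanded pose from where the row before left it; what a row does not reach is not made up. A row lasts 1/12 s, in which the tool goes at most 41.7 mm and 7.16 degrees, less where a joint would pass 70% of its speed; a pose out of reach is approached as far as the arm can. A call with a gripper value outside its range is refused whole. The fingers move at their own pace and stop on an object; FORCE is the grip in N (left out, the last holds). Time passes only in rows, so rows that do not move let the fingers close. It gives the time, the measured TCP pose, the force and the opening at its end, in the units of the state.
- manip.observe(): the state, without advancing time (a new reading comes with each control period).
- manip.camera(name): name is "scene" or "top" or "wrist"; returns a dict with "pixels" (420x560x3 uint8, red, green, blue), "range_z" (420x560 float32, m along the optical axis (not along the pixel's ray), 0 where there is no reading), "vertical_fov" (degrees; the focal length in pixels is half the picture's height over the tangent of half this angle, whatever the lens; pixels are square), "cx", "cy" (the principal point, pixels), "world_to_cam" (4x4, takes a point from world to camera coordinates). Camera axes: x right, y down, z forward; pixel columns grow to the right and rows downward; lengths in m; the calibration is good to about 2 mm. A picture is of the moment at which its call begins.
- manip.finish_job(): hands the job in, once; it reports no verdict.
Trained networks look in the newest picture that a camera, given by its name, has taken for a name from the list of things; names that differ only in an ending like _2 or _b are one class to them, and where a whole thing is asked for, a point or a joint stands for the part that bears it (a point fixed in the world has none). Each returns a list of dicts, best first, with "p" (0 to 1); they miss things now and then, are a little off and sometimes report something else, mostly with a low value. They report only what shows in the picture. A call takes as long as a camera call. They do not tell look-alikes from the thing itself.
- manip.spot_in(thing, camera): "location" ([column, row] in pixels, amid what is visible of it).
The state is a dict: "time": time; "q": joint angles; "joint_vel": joint speeds; "joint_efforts": joint torques, N m; "position": TCP position; "tool_rot": TCP orientation; "wrist_force": force on the tool from outside, world axes, zero at the start; "wrist_torque": the same for the moment, N m; "width": finger opening in m.
Only numpy, scipy, OpenCV 4.12 (cv2) and the standard library are available. Lean on these libraries where they do the work, as an engineer would, in place of code of your own. Each camera call takes 0.05 s, during which the arm holds its last target. There are 200 camera calls.

## Working session

There is one attempt and no reset: what is moved stays moved. The work goes in short steps, Python scripts to look and compute and a shell command to move; the robot and the scene stay as the last step left them, time stands still between calls to the robot, and variables do not carry over. Pictures are saved under pics/ and viewed, about 8 in all and at most 12, crops included, and the job is handed in when it is done.

```bash
mkdir -p pics; ls; cat > h.py <<'E'
import numpy as np, cv2
from workcell import manip
def cam(n,save=None):
    c=manip.camera(n)
    if save: cv2.imwrite('pics/'+save,c['pixels'][:,:,::-1])
    return c
def pts(c):
    H,W=c['range_z'].shape; f=H/2/np.tan(np.radians(c['vertical_fov'])/2)
    v,u=np.mgrid[:H,:W]; z=c['range_z']
    P=np.stack([(u-c['cx'])/f*z,(v-c['cy'])/f*z,z,np.ones_like(z)],-1)
    return (P@np.linalg.inv(c['world_to_cam']).T)[...,:3]
def proj(c,p):
    H=c['range_z'].shape[0]; f=H/2/np.tan(np.radians(c['vertical_fov'])/2)
    q=c['world_to_cam']@np.append(p,1); return q[:2]/q[2]*f+[c['cx'],c['cy']]
E
python3 - <<'E'
from h import *
o=manip.observe(); print(o,manip.grip_depth)
for n in ['top','scene']:
    c=cam(n,n+'1.png'); P=pts(c)
    for t in ['board','block','block_top','tray','bone_mid','toe_bone_mid','forceps_mid']:
        for d in manip.spot_in(t,n)[:4]:
            u,v=map(int,d['location']); print(n,t,round(d['p'],2),u,v,P[v,u].round(3))
a=cv2.imread('pics/top1.png')
E
```

```text
pics
{'time': 0.0, 'q': array([-1.02538917e+00,  3.85578462e-01,  6.59479627e-03, -4.82908077e-04,
       -1.19397856e+00, -2.58635831e-01]), 'joint_vel': array([-0.0007211 , -0.00158358,  0.00226582, -0.00190147,  0.00077738,
       -0.00011016]), 'joint_efforts': array([ 7.16952254e-04, -3.92284584e+01,  1.88399273e+01,  4.18618485e+00,
       -4.65599354e-03, -1.21786681e-05]), 'position': array([ 0.17665317, -0.59890166,  0.2301986 ]), 'tool_rot': array([1.62518584, 1.56858441, 1.91177898]), 'wrist_force': array([ 0.47938596,  0.84733537, -0.06502625]), 'wrist_torque': array([-0.01579785,  0.01630983,  0.00310091]), 'width': 0.08526212515955597} 0.0187
top board 0.81 370 152 [ 0.561 -0.198  0.02 ]
top block 0.67 376 191 [ 0.472 -0.209  0.033]
top block_top 0.95 377 191 [ 0.473 -0.213  0.029]
top tray 0.67 201 178 [0.495 0.175 0.011]
top bone_mid 0.67 395 295 [ 0.248 -0.256  0.018]
top bone_mid 0.6 204 169 [0.513 0.167 0.026]
top bone_mid 0.57 137 313 [0.198 0.303 0.013]
top toe_bone_mid 0.48 181 122 [0.617 0.221 0.023]
top forceps_mid 0.7 237 225 [0.392 0.092 0.017]
scene board 0.68 190 191 [ 0.573 -0.196  0.02 ]
scene block 0.81 221 165 [ 0.462 -0.228  0.03 ]
scene block_top 0.89 224 169 [ 0.462 -0.209  0.031]
scene tray 0.76 279 285 [0.51  0.171 0.028]
scene bone_mid 0.84 278 287 [0.515 0.174 0.028]
scene bone_mid 0.83 422 269 [0.196 0.307 0.015]
scene bone_mid 0.65 320 251 [0.377 0.143 0.02 ]
scene bone_mid 0.64 289 130 [ 0.218 -0.259  0.017]
scene toe_bone_mid 0.6 247 328 [0.62  0.222 0.027]
scene forceps_mid 0.62 314 251 [0.387 0.132 0.014]
```

View pics/top1.png

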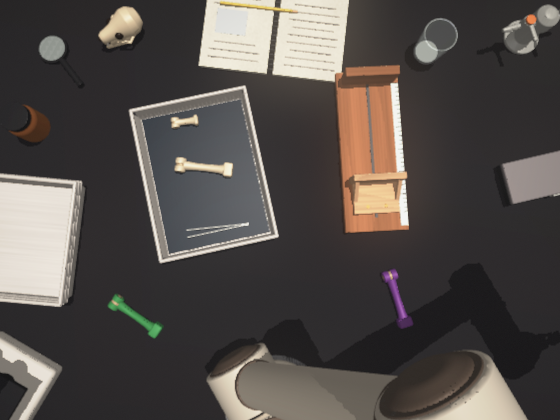

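View pics/scene1.png

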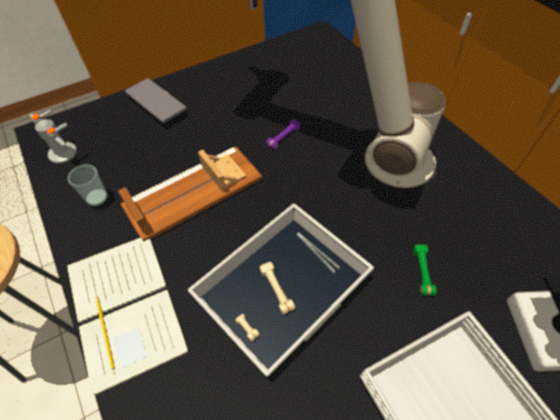

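Top view: the candidates are the cream bone in the pan (204,168), the cream toe bone (184,122), the green look-alike (135,315) and the purple one (397,298). By the description I choose the cream bone at (204,168). The end plate is at (370,72) and the block's plate at (380,177).

```bash
python3 - <<'E'
from h import *
c=cam('top');P=pts(c);hsv=cv2.cvtColor(c['pixels'],cv2.COLOR_RGB2HSV)
def rect(m,name):
    q=P[m][:,:2].astype(np.float32); r=cv2.minAreaRect(q); print(name,len(q),'c',np.round(r[0],4),'size',np.round(r[1],4),'ang',round(r[2],2),'corners',cv2.boxPoints(r).round(3).tolist(),'z',np.percentile(P[m][:,2],[5,50,95]).round(3))
v,u=np.mgrid[:420,:560]
m=(abs(u-204)<38)&(abs(v-168)<16)&(hsv[...,2]>120); rect(m,'bone')
pp=P[m]; ax=np.linalg.svd(pp[:,:2]-pp[:,:2].mean(0),full_matrices=False)[2][0]; print(ax)
reg=(u>325)&(u<415)&(v>55)&(v<240)
rect(reg&(P[...,2]>.012)&(P[...,2]<.026),'boardtop')
t=reg&(P[...,2]>.068)
rect(t&(v<110),'endplate'); rect(t&(v>130),'blocktop')
im=c['pixels'][145:190,165:245,::-1]; cv2.imwrite('pics/crop1.png',cv2.resize(im,None,fx=8,fy=8,interpolation=2))
E
```

```text
bone 590 c [0.5195 0.1696] size [0.1308 0.035 ] ang 85.35 corners [[0.4970000088214874, 0.10599999874830246], [0.5320000052452087, 0.10300000011920929], [0.5419999957084656, 0.2329999953508377], [0.5070000290870667, 0.23600000143051147]] z [0.01  0.029 0.034]
[-0.0866846  -0.99623581]
boardtop 7501 c [ 0.585  -0.1916] size [0.4018 0.1607] ang 4.51 corners [[0.3779999911785126, -0.12700000405311584], [0.39100000262260437, -0.2879999876022339], [0.7919999957084656, -0.25600001215934753], [0.7789999842643738, -0.09600000083446503]] z [0.016 0.019 0.022]
endplate 592 c [ 0.5732 -0.0707] size [0.096  0.4727] ang 51.77 corners [[0.3580000102519989, 0.03799999877810478], [0.7289999723434448, -0.2549999952316284], [0.7889999747276306, -0.17900000512599945], [0.4169999957084656, 0.11299999803304672]] z [0.072 0.078 0.082]
blocktop 417 c [ 0.4504 -0.1037] size [0.0493 0.3345] ang 24.78 corners [[0.3580000102519989, 0.03799999877810478], [0.49799999594688416, -0.26600000262260437], [0.5429999828338623, -0.24500000476837158], [0.40299999713897705, 0.05900000035762787]] z [0.073 0.08  1.078]
```

View pics/crop1.png

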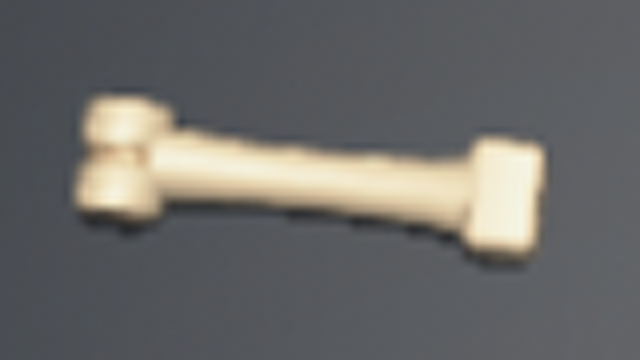

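The crop shows the right bone: cream, two knuckles at the left (110,160), squared head at the right (505,200). Next I'll get the board and block robustly.

```bash
python3 - <<'E'
from h import *
c=cam('top');P=pts(c);hsv=cv2.cvtColor(c['pixels'],cv2.COLOR_RGB2HSV)
v,u=np.mgrid[:420,:560]
reg=(u>325)&(u<415)&(v>55)&(v<240)
def line(m,n):
    m=cv2.erode(m.astype(np.uint8),np.ones((2,2)))>0
    q=P[m];r=cv2.minAreaRect(q[:,:2].astype(np.float32));print(n,len(q),'c',np.round(r[0],4),'med',np.median(q,0).round(4),'size',np.round(r[1],4),'ang',round(r[2],2))
z=P[...,2]
line(reg&(v<110)&(z>.070)&(z<.09),'end')
line(reg&(v>160)&(v<195)&(z>.073)&(z<.09),'block')
line(reg&(z>.014)&(z<.026)&(v>80),'board')
# rule: white pixels
w=reg&(hsv[...,1]<50)&(hsv[...,2]>150)&(abs(z-.02)<.008)
q=P[w][:,:2].astype(np.float32); print('rule',cv2.fitLine(q,cv2.DIST_HUBER,0,.01,.01).ravel(),len(q))
im=c['pixels'][55:240,320:420,::-1]; cv2.imwrite('pics/crop2.png',cv2.resize(im,None,fx=3.2,fy=3.2,interpolation=2))
from scipy.spatial.transform import Rotation as R
T=manip.observe()['tool_rot'];print(R.from_euler('xyz',T).as_matrix().round(3))
E
```

```text
end 478 c [ 0.7227 -0.1901] med [ 0.7219 -0.1911  0.0787] size [0.0191 0.1144] ang 3.66
block 309 c [ 0.497  -0.2075] med [ 0.4968 -0.2081  0.0798] size [0.0123 0.1085] ang 4.44
board 6873 c [ 0.5547 -0.2038] med [ 0.584  -0.2     0.0191] size [0.3392 0.1389] ang 4.2
rule [ 0.99544716  0.09531483  0.55920553 -0.2638425 ] 975
[[ 0.    -0.283  0.959]
 [ 0.     0.959  0.283]
 [-1.     0.     0.   ]]
```

View pics/crop2.png

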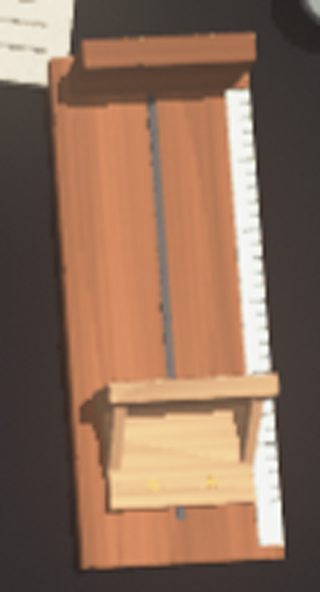

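The crop shows the end plate top at crop (168,50), the block plate at (193,388), and the board turned about 4.4° in yaw. The gap is about 209 mm. Now I'll move above the bone with the tool yawed to 175°.

```bash
python3 -m handwheel '[[1.43,3.2,0,0,0,0.05,0],[1.43,3.2,0,0,0,0.05,0],[1.43,3.2,0,0,0,0.05,0],[1.43,3.2,0,0,0,0.05,0],[1.43,3.2,0,0,0,0.05,0],[1.43,3.2,0,0,0,0.05,0],[1.43,3.2,0,0,0,0.05,0],[1.43,3.2,0,0,0,0.05,0],[1.43,3.2,0,0,0,0.05,0],[1.43,3.2,0,0,0,0.05,0],[1.43,3.2,0,0,0,0.05,0],[1.43,3.2,0,0,0,0.05,0]]' 30
python3 -m handwheel '[[1.43,3.2,0,0,0,0.05,0],[1.43,3.2,0,0,0,0.05,0],[1.43,3.2,0,0,0,0.05,0],[1.43,3.2,0,0,0,0.05,0],[1.43,3.2,0,0,0,0.05,0],[1.43,3.2,0,0,0,0.05,0],[1.43,3.2,0,0,0,0.05,0],[1.43,3.2,0,0,0,0.05,0],[1.43,3.2,0,0,0,0.05,0],[1.43,3.2,0,0,0,0.05,0],[1.43,3.2,0,0,0,0.05,0],[1.43,3.2,0,0,0,0.05,0]]'
python3 -m handwheel '[[0,0,-2,0,0,0,0],[0,0,-2,0,0,0,0],[0,0,0,0,0,0,0],[0,0,0,0,0,0,0]]'
cat > look.py <<'E'
from h import *
import sys
from scipy.spatial.transform import Rotation as R
c=cam('wrist',sys.argv[1]);P=pts(c);hsv=cv2.cvtColor(c['pixels'],cv2.COLOR_RGB2HSV)
m=(hsv[...,2]>110)&(hsv[...,1]>40)&(P[...,2]>.016)&(P[...,2]<.04)&(abs(P[...,0]-.52)<.06)&(abs(P[...,1]-.17)<.09)
n,l,s,_=cv2.connectedComponentsWithStats(m.astype(np.uint8)); k=1+s[1:,4].argmax(); m=l==k
q=P[m]; r=cv2.minAreaRect(q[:,:2].astype(np.float32)); d=cv2.fitLine(q[:,:2].astype(np.float32),2,0,.01,.01).ravel()
print('bone',s[k],np.round(r[0],4),np.round(r[1],4),'axis deg',np.degrees(np.arctan2(d[1],d[0])),'z',np.percentile(q[:,2],[5,95]))
o=manip.observe();M=R.from_euler('xyz',o['tool_rot']).as_matrix();print(o['position'].round(4),'tooly deg',np.degrees(np.arctan2(M[1,1],M[0,1])),M[:,0].round(3),o['q'].round(2))
E
python3 look.py wrist1.png
```

```text
time: 1.9
position: [0.3487, -0.2139, 0.2317]
tool_rot: [-1.092, 1.57, -0.203]
wrist_force: [0.8, 0.4, 0.0]
width: 0.0855
time: 2.9
position: [0.5204, 0.1703, 0.2315]
tool_rot: [-1.09, 1.57, 0.4]
wrist_force: [1.4, -0.5, 0.8]
width: 0.0853
time: 3.23
position: [0.5196, 0.1682, 0.1907]
tool_rot: [2.394, 1.568, -2.403]
wrist_force: [0.8, -0.2, 0.8]
width: 0.0859
bone [ 269  116   35  139 2856] [0.5162 0.1667] [0.1246 0.0295] axis deg 84.86584 z [0.0259415  0.03472846]
[0.5204 0.1684 0.192 ] tooly deg 175.20275649713795 [ 0.001 -0.    -1.   ] [ 0.61  0.29 -0.24  0.   -1.04 -0.69]
```

View pics/wrist1.png

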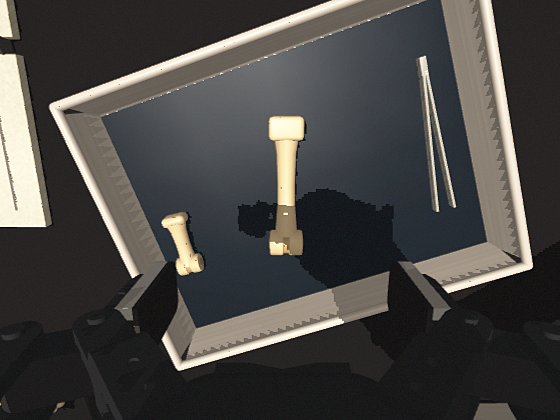

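The wrist view shows the bone at (287,185), with the toe bone at (183,245) and the forceps at (435,130) well clear of the fingers. Descending to grasp.

```bash
python3 -m handwheel '[[-0.4,-0.15,-2.5,0,0,0,0],[0,0,-2.5,0,0,0,0],[0,0,-2.5,0,0,0,0],[0,0,-2.5,0,0,0,0],[0,0,-2.5,0,0,0,0],[0,0,-2.5,0,0,0,0],[0,0,-0.9,0,0,0,0],[0,0,-0.9,0,0,0,0],[0,0,-0.8,0,0,0,0],[0,0,0,0,0,0,0],[0,0,0,0,0,0,0]]'
python3 -m handwheel '[[0,0,0,0,0,0,80],[0,0,0,0,0,0,120],[0,0,0,0,0,0,160],[0,0,0,0,0,0,255],[0,0,0,0,0,0,255],[0,0,0,0,0,0,255],[0,0,0,0,0,0,255],[0,0,0,0,0,0,255],[0,0,0,0,0,0,255],[0,0,0,0,0,0,255],[0,0,0,0,0,0,255],[0,0,0,0,0,0,255]]' 40
```

```text
time: 4.2
position: [0.5167, 0.1674, 0.0161]
tool_rot: [-1.025, 1.569, 0.462]
wrist_force: [-0.2, 0.3, 0.4]
width: 0.0855
time: 5.2
position: [0.5162, 0.1672, 0.0156]
tool_rot: [-1.172, 1.57, 0.315]
wrist_force: [-1.4, -0.8, 5.3]
width: 0.0143
```

```bash
python3 -m handwheel '[[0,0,0.3,0,0,0,255],[0,0,0.7,0,0,0,255],[0,0,1,0,0,0,255],[0,0,2,0,0,0,255],[0,0,2,0,0,0,255],[0,0,2,0,0,0,255],[0,0,2,0,0,0,255],[0,0,2,0,0,0,255],[0,0,2,0,0,0,255],[0,0,0,0,0,0,255],[0,0,0,0,0,0,255]]'
cat > held.py <<'E'
from h import *
import sys
from scipy.spatial.transform import Rotation as R
c=cam('wrist',sys.argv[1]);P=pts(c)
o=manip.observe();M=R.from_euler('xyz',o['tool_rot']).as_matrix();print(o['position'].round(4),'tooly deg',np.degrees(np.arctan2(M[1,1],M[0,1])).round(2),M[:,0].round(3),'w',o['width'],o['wrist_force'].round(1),o['wrist_torque'].round(2))
hsv=cv2.cvtColor(c['pixels'],cv2.COLOR_RGB2HSV)
L=(P-o['position'])@M   # tool frame
m=(hsv[...,2]>110)&(hsv[...,1]>40)&(abs(L[...,0])<.045)&(abs(L[...,1])<.04)&(abs(L[...,2])<.1)
q=L[m]; r=cv2.minAreaRect(q[:,[2,1]].astype(np.float32)); print('n',m.sum(),'tool z,y centre',r)
for a in np.arange(-.08,.081,.02):
    s=q[abs(q[:,2]-a)<.01]
    if len(s)>10: print(round(a,2),len(s),'toolx min (top)',np.percentile(s[:,0],5).round(4),'y',np.percentile(s[:,1],[3,97]).round(4))
print('z ext',np.percentile(q[:,2],[0.2,99.8]))
E
python3 held.py wrist2.png
```

```text
time: 6.12
position: [0.5163, 0.1673, 0.1567]
tool_rot: [-0.768, 1.568, 0.718]
wrist_force: [0.0, -0.3, -2.3]
width: 0.0144
[0.5155 0.1669 0.1553] tooly deg 175.16 [-0.     0.001 -1.   ] w 0.01481307932525085 [-1.   0.  -1.7] [0.01 0.06 0.03]
n 9947 tool z,y centre ((-0.009665526449680328, -0.0008422546088695526), (0.1052246019244194, 0.02993355318903923), 0.16887514293193817)
-0.06 1224 toolx min (top) -0.0205 y [-0.0151  0.0131]
-0.04 2744 toolx min (top) -0.0207 y [-0.0136  0.0118]
-0.02 1906 toolx min (top) -0.0171 y [-0.0085  0.0066]
0.0 1512 toolx min (top) -0.0167 y [-0.0074  0.0056]
0.02 1601 toolx min (top) -0.0173 y [-0.0084  0.0066]
0.04 960 toolx min (top) -0.0181 y [-0.0123  0.0104]
z ext [-0.06224541  0.04187167]
```

View pics/wrist2.png

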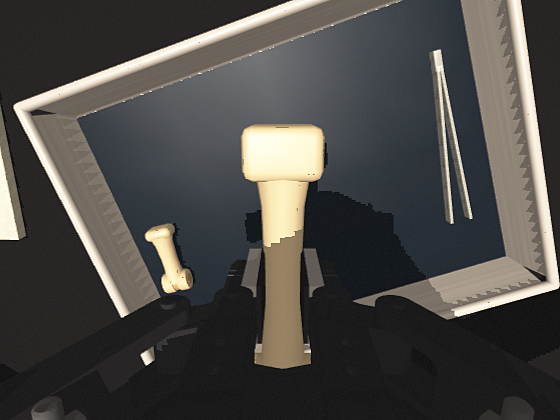

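The wrist view shows the bone held level at mid-shaft, head at (283,152), aligned with the tool. The toe bone (170,265) and forceps (445,150) are undisturbed. Carrying it to the board.

```bash
python3 -m handwheel '[[0.84,-2.6,0,0,0,-0.1,255],[0.84,-2.6,0,0,0,-0.1,255],[0.84,-2.6,0,0,0,-0.1,255],[0.84,-2.6,0,0,0,-0.1,255],[0.84,-2.6,0,0,0,-0.1,255],[0.84,-2.6,0,0,0,-0.1,255],[0.84,-2.6,0,0,0,-0.1,255],[0.84,-2.6,0,0,0,-0.1,255],[0.84,-2.6,0,0,0,-0.1,255],[0.84,-2.6,0,0,0,-0.1,255],[0.84,-2.6,0,0,0,-0.1,255],[0.84,-2.6,0,0,0,-0.1,255]]'
python3 -m handwheel '[[0.84,-2.6,0,0,0,-0.1,255],[0.84,-2.6,0,0,0,-0.1,255],[0,0,0,0,0,0,255],[0,0,0,0,0,0,255],[0,0,0,0,0,0,255]]'
python3 held.py wrist3.png
python3 - <<'E'
from h import *
c=cam('wrist');P=pts(c);z=P[...,2]
v,u=np.mgrid[:420,:560]
for n,m in [('board',(abs(z-.02)<.006)),('plates',(z>.074)&(z<.088)&(abs(P[...,1]+.2)<.1)&(P[...,0]<.8)&(P[...,0]>.3))]:
    nn,l,s,_=cv2.connectedComponentsWithStats(m.astype(np.uint8))
    for k in range(1,nn):
        if s[k,4]>300:
            r=cv2.minAreaRect(P[l==k][:,:2].astype(np.float32)); print(n,s[k],np.round(r[0],4),np.round(r[1],4),round(r[2],2))
E
```

```text
time: 7.17
position: [0.6159, -0.1462, 0.1531]
tool_rot: [2.742, 1.567, 3.024]
wrist_force: [0.6, 1.1, -1.8]
width: 0.0143
time: 7.58
position: [0.6326, -0.1966, 0.1535]
tool_rot: [2.816, 1.567, 2.903]
wrist_force: [-1.1, 0.5, -1.9]
width: 0.0142
[ 0.6328 -0.1962  0.1541] tooly deg 95.03 [-0.002  0.001 -1.   ] w 0.014042104595593128 [-0.5  0.6 -0.8] [ 0.01  0.06 -0.01]
n 10807 tool z,y centre ((-0.009785600006580353, 0.0059882476925849915), (0.10529832541942596, 0.04249800369143486), 1.3054646253585815)
-0.06 2007 toolx min (top) -0.019 y [-0.0149  0.0128]
-0.04 2765 toolx min (top) -0.0189 y [-0.0139  0.0116]
-0.02 1911 toolx min (top) -0.0153 y [-0.0087  0.0064]
0.0 1532 toolx min (top) -0.0149 y [-0.0076  0.0055]
0.02 1597 toolx min (top) -0.0154 y [-0.0087  0.0064]
0.04 995 toolx min (top) -0.0162 y [-0.0127  0.01  ]
z ext [-0.06200113  0.04202798]
board [  186     0   198   305 36951] [ 0.6104 -0.1991] [0.2411 0.1405] 4.41
```

View pics/wrist3.png

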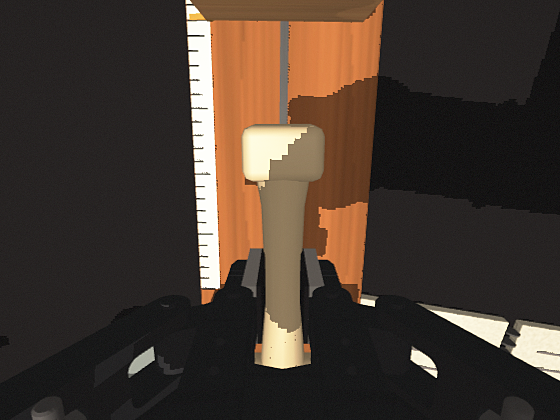

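The view shows the bone over the board, head at (283,152) towards the block (280,8), and the rule at the left (205,160). Yaw is 0.6° off, so I'll correct it and lower.

```bash
python3 -m handwheel '[[0,0,-2,0,0,-0.01,255],[0,0,-2.5,0,0,0,255],[0,0,-2.5,0,0,0,255],[0,0,-2.5,0,0,0,255],[0,0,-1.5,0,0,0,255],[0,0,-1,0,0,0,255],[0,0,-0.4,0,0,0,255],[0,0,0,0,0,0,255],[0,0,0,0,0,0,255]]'
python3 -m handwheel '[[0,0,-0.1,0,0,0,255],[0,0,-0.1,0,0,0,255],[0,0,0,0,0,0,255]]'
```

```text
time: 8.43
position: [0.6345, -0.1967, 0.0324]
tool_rot: [-0.329, 1.569, -0.251]
wrist_force: [1.7, -0.1, -0.4]
width: 0.0139
time: 8.68
position: [0.634, -0.197, 0.0301]
tool_rot: [-0.117, 1.569, -0.04]
wrist_force: [0.0, -0.1, -1.4]
width: 0.0143
```

```bash
python3 -m handwheel '[[0,0,-0.1,0,0,0,255],[0,0,-0.1,0,0,0,255],[0,0,0,0,0,0,255]]'
python3 -m handwheel '[[0,0,-0.1,0,0,0,255],[0,0,0,0,0,0,255],[0,0,0,0,0,0,255]]'
```

```text
time: 8.93
position: [0.6335, -0.197, 0.0272]
tool_rot: [2.605, 1.571, 2.682]
wrist_force: [0.1, 0.4, -1.7]
width: 0.0144
time: 9.18
position: [0.6335, -0.1969, 0.0262]
tool_rot: [3.008, 1.571, 3.085]
wrist_force: [-0.3, -0.4, -0.7]
width: 0.0143
```

```bash
python3 -m handwheel '[[0,0,-0.1,0,0,0,255],[0,0,0,0,0,0,255],[0,0,0,0,0,0,255]]'
python3 -m handwheel '[[0,0,-0.05,0,0,0,255],[0,0,0,0,0,0,255],[0,0,0,0,0,0,255]]'
```

```text
time: 9.43
position: [0.6338, -0.197, 0.0257]
tool_rot: [-0.473, 1.57, -0.396]
wrist_force: [-0.7, -0.3, 1.6]
width: 0.0141
time: 9.68
position: [0.6338, -0.197, 0.0257]
tool_rot: [-0.537, 1.57, -0.46]
wrist_force: [-1.6, 1.0, 4.1]
width: 0.0141
```

Contact felt at about 4 N. Releasing and rising.

```bash
python3 -m handwheel '[[0,0,0,0,0,0,140],[0,0,0,0,0,0,80],[0,0,0,0,0,0,0],[0,0,0,0,0,0,0],[0,0,0,0,0,0,0],[0,0,0,0,0,0,0],[0,0,0,0,0,0,0],[0,0,0,0,0,0,0]]'
python3 -m handwheel '[[0,0,1,0,0,0,0],[0,0,2,0,0,0,0],[0,0,3,0,0,0,0],[0,0,3,0,0,0,0],[0,0,3,0,0,0,0],[0,0,3,0,0,0,0],[-3,-0.2,0,0,0,0,150],[-3.5,-0.3,0,0,0,0,255],[-3.5,-0.3,0,0,0,0,255],[-3.5,-0.3,0,0,0,0,255],[-3.5,-0.3,0,0,0,0,255],[0,0,0,0,0,0,255]]'
cat > tops.py <<'E'
from h import *
import sys
from scipy.spatial.transform import Rotation as R
o=manip.observe();M=R.from_euler('xyz',o['tool_rot']).as_matrix();print(o['position'].round(4),'tooly deg',np.degrees(np.arctan2(M[1,1],M[0,1])).round(2),M[:,0].round(3),'w',o['width'].round(4))
for n in ['top','wrist']:
    c=cam(n,n+sys.argv[1]);P=pts(c);z=P[...,2];hsv=cv2.cvtColor(c['pixels'],cv2.COLOR_RGB2HSV)
    b=(abs(P[...,1]+.2)<.08)&(P[...,0]>.42)&(P[...,0]<.76)
    for nm,m in [('plates',b&(z>.072)&(z<.09)),('bone',b&(abs(P[...,1]+.197)<.03)&(z>.028)&(z<.055)&(P[...,0]>.515)&(P[...,0]<.705))]:
        m=cv2.morphologyEx(m.astype(np.uint8),cv2.MORPH_OPEN,np.ones((2,2)))
        nn,l,s,_=cv2.connectedComponentsWithStats(m)
        for k in range(1,nn):
            if s[k,4]>150:
                r=cv2.minAreaRect(P[l==k][:,:2].astype(np.float32)); print(n,nm,s[k],np.round(r[0],4),np.round(r[1],4),round(r[2],2))
im=cv2.imread('pics/top'+sys.argv[1])[55:240,320:420]
im=cv2.resize(im,None,fx=3,fy=3,interpolation=2); w=cv2.resize(cv2.imread('pics/wrist'+sys.argv[1]),None,fx=.85,fy=.85)
cv=np.zeros((555,780,3),np.uint8); cv[:im.shape[0],:300]=im[:555]; cv[:w.shape[0],302:302+w.shape[1]]=w; cv2.imwrite('pics/c'+sys.argv[1],cv)
E
python3 tops.py 4.png
```

```text
time: 10.35
position: [0.6336, -0.197, 0.0247]
tool_rot: [1.87, 1.571, 1.946]
wrist_force: [0.3, -0.3, 0.1]
width: 0.0855
time: 11.35
position: [0.4569, -0.2107, 0.1753]
tool_rot: [2.59, 1.567, 2.664]
wrist_force: [-0.3, 0.3, -0.5]
width: 0.0126Traceback (most recent call last):
  File "tops.py", line 4, in <module>
    o=manip.observe();M=R.from_euler('xyz',o['tool_rot']).as_matrix();print(o['position'].round(4),'tooly deg',np.degrees(np.arctan2(M[1,1],M[0,1])).round(2),M[:,0].round(3),'w',o['width'].round(4))
                                                                                                                                                                                  ^^^^^^^^^^^^^^^^
AttributeError: 'float' object has no attribute 'round'
```

```bash
sed -i "s/o\['width'\].round(4)/o['width']/" tops.py; python3 tops.py 4.png
```

```text
[ 0.4569 -0.2107  0.1753] tooly deg 94.26 [-0.004  0.002 -1.   ] w 0.012588085172538243
top plates [347  67  54  12 526] [ 0.5874 -0.0849] [0.0946 0.512 ] 51.39
top bone [363  90  15  31 293] [ 0.5212 -0.1011] [0.0543 0.4254] 56.9
wrist plates [ 209  246   93   23 1357] [ 0.4713 -0.2227] [0.0671 0.1531] 77.48
wrist plates [ 303  246   60   23 1123] [ 0.4735 -0.1849] [0.1667 0.0376] 34.66
wrist bone [276 311  18  59 831] [ 0.517  -0.2064] [0.2464 0.0164] 4.94
```

View pics/c4.png

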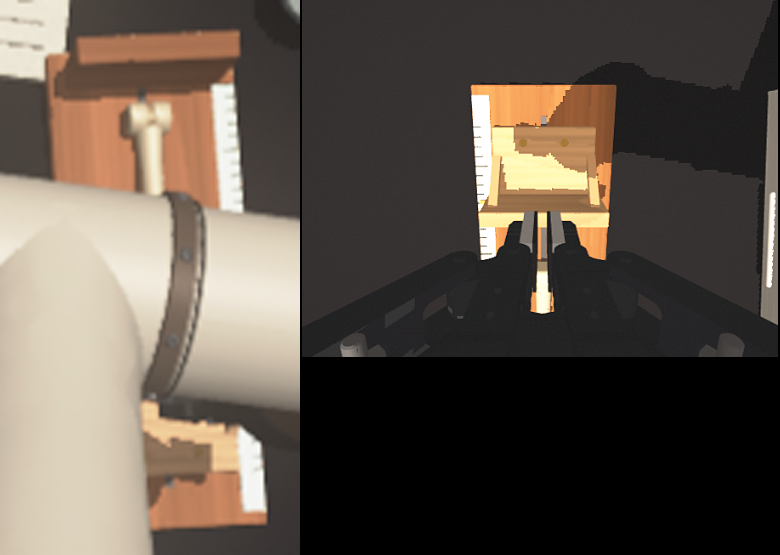

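Top view: the bone lies on the board with its knuckles at (148,120), aligned with it. Wrist view: the block's plate is at (545,212) and the fingers are behind it, between the braces. Descending behind the plate.

```bash
python3 -m handwheel '[[0,0,-2.5,0,0,0,255],[0,0,-2.5,0,0,0,255],[0,0,-2.5,0,0,0,255],[0,0,-2,0,0,0,255],[0,0,-1.5,0,0,0,255],[0,0,-1,0,0,0,255],[0,0,-0.8,0,0,0,255],[0,0,0,0,0,0,255],[0,0,0,0,0,0,255]]'
python3 -m handwheel '[[0.5,0.04,0,0,0,0,255],[0.5,0.04,0,0,0,0,255],[0.5,0.04,0,0,0,0,255],[0.5,0.04,0,0,0,0,255],[0.5,0.04,0,0,0,0,255],[0.5,0.04,0,0,0,0,255],[0.5,0.04,0,0,0,0,255],[0.5,0.04,0,0,0,0,255]]'
```

```text
time: 12.2
position: [0.4644, -0.211, 0.047]
tool_rot: [-0.602, 1.57, -0.525]
wrist_force: [-0.0, -0.5, -0.2]
width: -0.0003
time: 12.87
position: [0.5038, -0.2078, 0.0468]
tool_rot: [3.016, 1.57, 3.093]
wrist_force: [-2.9, -1.3, 1.3]
width: 0.0003
```

```bash
python3 -m handwheel '[[0.4,0.03,0,0,0,0,255],[0.4,0.03,0,0,0,0,255],[0.4,0.03,0,0,0,0,255],[0.4,0.03,0,0,0,0,255],[0.4,0.03,0,0,0,0,255],[0.4,0.03,0,0,0,0,255],[0.4,0.03,0,0,0,0,255],[0.4,0.03,0,0,0,0,255],[0.3,0.02,0,0,0,0,255],[0.2,0.02,0,0,0,0,255],[0.2,0.02,0,0,0,0,255]]'
python3 -m handwheel '[[0.2,0.015,0,0,0,0,255],[0.2,0.015,0,0,0,0,255],[0.2,0.015,0,0,0,0,255],[0.2,0.015,0,0,0,0,255]]'
python3 -m handwheel '[[0.1,0.008,0,0,0,0,255],[0.1,0.008,0,0,0,0,255],[0.1,0.008,0,0,0,0,255],[0.1,0.008,0,0,0,0,255]]'
```

```text
time: 13.78
position: [0.5429, -0.2048, 0.0468]
tool_rot: [-0.966, 1.571, -0.89]
wrist_force: [-2.0, -1.1, 1.5]
width: -0.0
time: 14.12
position: [0.5503, -0.2042, 0.0468]
tool_rot: [3.005, 1.57, 3.081]
wrist_force: [-3.8, -1.2, 2.0]
width: -0.0002
time: 14.45
position: [0.5546, -0.2039, 0.0468]
tool_rot: [-3.007, 1.571, -2.93]
wrist_force: [-3.2, -2.4, 2.2]
width: -0.0
```

```bash
python3 -m handwheel '[[0.1,0.008,0,0,0,0,255],[0.1,0.008,0,0,0,0,255],[0.1,0.008,0,0,0,0,255]]'
python3 -m handwheel '[[0.05,0.004,0,0,0,0,255],[0.05,0.004,0,0,0,0,255],[0.05,0.004,0,0,0,0,255],[0.05,0.004,0,0,0,0,255]]'
```

```text
time: 14.7
position: [0.5577, -0.2037, 0.0468]
tool_rot: [-1.673, 1.571, -1.597]
wrist_force: [-2.8, -1.9, 1.6]
width: -0.0
time: 15.03
position: [0.5597, -0.2035, 0.0468]
tool_rot: [-1.303, 1.571, -1.226]
wrist_force: [-2.8, -1.3, 1.2]
width: -0.0001
```

```bash
python3 -m handwheel '[[0.05,0.004,0,0,0,0,255],[0.05,0.004,0,0,0,0,255],[0.05,0.004,0,0,0,0,255]]'
```

```text
time: 15.28
position: [0.5612, -0.2034, 0.0468]
tool_rot: [-2.217, 1.571, -2.14]
wrist_force: [-2.9, -3.4, 0.9]
width: -0.0001
```

```bash
python3 -m handwheel '[[0.05,0.004,0,0,0,0,255],[0.05,0.004,0,0,0,0,255],[0.05,0.004,0,0,0,0,255]]'
```

```text
time: 15.53
position: [0.5624, -0.2032, 0.0467]
tool_rot: [3.001, 1.57, 3.078]
wrist_force: [-3.6, -2.4, 2.4]
width: 0.0002
```

```bash
python3 -m handwheel '[[0.05,0.004,0,0,0,0,255],[0.05,0.004,0,0,0,0,255],[0.05,0.004,0,0,0,0,255]]'
```

```text
time: 15.78
position: [0.5624, -0.2032, 0.0468]
tool_rot: [2.993, 1.567, 3.069]
wrist_force: [-7.4, -2.2, 5.5]
width: -0.0
```

```bash
python3 -m handwheel '[[0.05,0.004,0,0,0,0,255],[0.05,0.004,0,0,0,0,255],[0.05,0.004,0,0,0,0,255]]'
```

```text
time: 16.03
position: [0.5623, -0.2031, 0.0468]
tool_rot: [2.99, 1.564, 3.066]
wrist_force: [-10.3, -2.4, 8.2]
width: -0.0
```

A firm stop: force climbs from 3.6 to 10.3 N with no further travel. Backing off, rising and checking.

```bash
python3 -m handwheel '[[-0.2,-0.016,0,0,0,0,255],[-0.4,-0.03,0,0,0,0,255],[-0.8,-0.06,0,0,0,0,255],[0,0,0,0,0,0,255],[0,0,2,0,0,0,255],[0,0,3,0,0,0,255],[0,0,3,0,0,0,255],[0,0,3,0,0,0,255],[0,0,3,0,0,0,255],[0,0,2,0,0,0,255]]'
python3 -m handwheel '[[-2,3.5,0,0,0,0,255],[-2,3.5,0,0,0,0,255],[-2,3.5,0,0,0,0,255],[-2,3.5,0,0,0,0,255],[-2,3.5,0,0,0,0,255],[-1,3.5,0,0,0,0,255],[0,3.5,0,0,0,0,255],[0,3.5,0,0,0,0,255],[0,3.5,0,0,0,0,255],[0,3.5,0,0,0,0,255],[0,0,0,0,0,0,255],[0,0,0,0,0,0,255]]'
python3 - <<'E'
from h import *
c=cam('top','top5.png');P=pts(c);z=P[...,2];hsv=cv2.cvtColor(c['pixels'],cv2.COLOR_RGB2HSV)
s=cam('scene','scene5.png')
v,u=np.mgrid[:420,:560];reg=(u>325)&(u<415)&(v>55)&(v<240)
def f(m,n):
    m=cv2.erode(m.astype(np.uint8),np.ones((2,2)))>0;q=P[m]
    r=cv2.minAreaRect(q[:,:2].astype(np.float32));print(n,len(q),'med',np.median(q,0).round(4),np.round(r[0],4),np.round(r[1],4),round(r[2],2));return np.median(q,0)
a=f(reg&(v<100)&(z>.07)&(z<.09),'end');b=f(reg&(v>115)&(v<180)&(z>.073)&(z<.09),'block')
print('gap',np.hypot(*(a-b)[:2])-.017)
f(reg&(v>80)&(z>.03)&(z<.06)&(abs(P[...,1]+.195)<.03)&(P[...,0]<.705)&(P[...,0]>.59),'bone')
for t in ['toe_bone_mid','forceps_mid']:
    for d in manip.spot_in(t,'top')[:2]: print(t,d)
x=cv2.resize(c['pixels'][55:240,320:420,::-1],None,fx=3,fy=3,interpolation=2)
y=cv2.resize(s['pixels'][110:250,100:280,::-1],None,fx=2.6,fy=2.6,interpolation=2)
cv=np.zeros((600,790,3),np.uint8);cv[:555,:300]=x;cv[:364,310:778]=y
w=c['pixels'][80:270,120:290,::-1];cv[370:370+190,310:480]=w;cv2.imwrite('pics/c5.png',cv)
E
```

```text
time: 16.87
position: [0.5533, -0.204, 0.2106]
tool_rot: [-0.251, 1.564, -0.173]
wrist_force: [-0.1, -0.2, 0.7]
width: 0.0002
time: 17.87
position: [0.4417, 0.1482, 0.2069]
tool_rot: [0.788, 1.569, 0.869]
wrist_force: [-0.9, -0.3, -1.1]
width: 0.0004
end 477 med [ 0.7216 -0.1888  0.0787] [ 0.7233 -0.1906] [0.0191 0.1154] 4.21
block 303 med [ 0.5793 -0.2014  0.0799] [ 0.5799 -0.2019] [0.0123 0.111 ] 4.73
gap 0.12588061848830778
bone 376 med [ 0.6525 -0.196   0.039 ] [ 0.6495 -0.1952] [0.1093 0.0303] 3.45
toe_bone_mid {'location': [187.8, 120.3], 'p': 0.51}
forceps_mid {'location': [235.8, 226.6], 'p': 0.56}
```

View pics/c5.png

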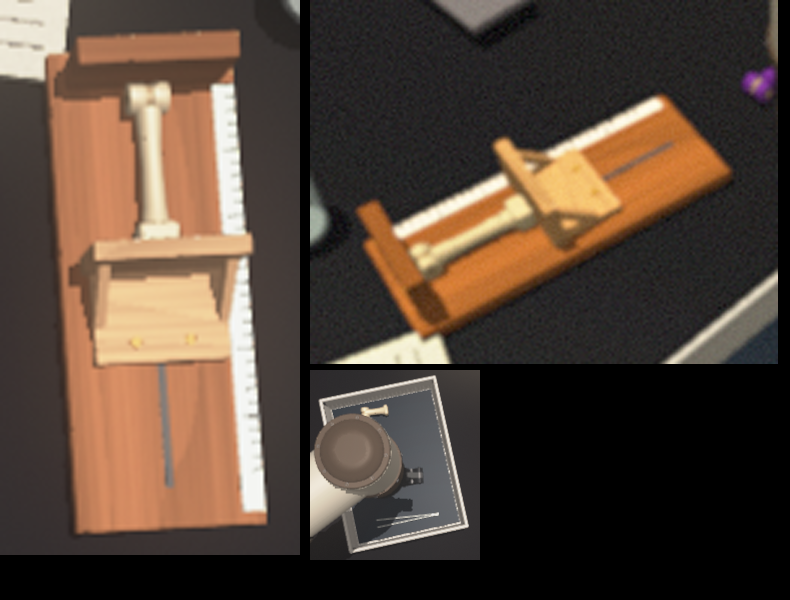

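The views show the bone lengthwise between the end plate (160,85) and the block (170,240), the robot clear, and the toe bone and forceps in place. Handing in.

```bash
python3 -c "
from workcell import manip
print(manip.finish_job(), manip.observe()['time'])"
```

```text
the job is handed in; nothing more can be done
the job is handed in; nothing more can be done
```

The long bone is out of the pan and lies lengthwise on the measuring board, with its knuckles at the end plate and its head at the block. I slid the block up with the shut fingers until it stopped firmly. Over the last steps the push along the board rose from about 3.6 to 10.3 N with no further travel. I then backed the arm off and handed the job in at about 18 s.

- **Length:** the top camera gives a gap of about 126 mm between block and end plate. That agrees with the roughly 125 mm bone length seen before the grasp.
- **Bone angle:** the final top-camera fit put the bone about 1° off the board's axis, which is within its noise. The picture shows the bone in line with the board.
- **Toe bone and forceps:** the networks found both within about 7 pixels of where they were at the start, and the picture shows them undisturbed.
- **Robot:** it was touching nothing in the last view. No check failed, but I had no direct view of the contact line at the end plate, so "no play" rests on the force felt and the matching gap.

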